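# Complete the relay row and clip the cover on

## Task

Plug the loose relay into the free socket so that the row of four relays is complete, then put the cover over the relays and press it straight down until the orange latches at both ends snap over its lugs and it is fully home. Finish with the gripper still on the cover, pressing it down firmly (about 10 N): do not let go of it. Leave the screwdriver, the jar and the multimeter where they are.

Things in the scene. Friction and masses are not known exactly. Their poses are not given: they have to be found in the camera images.
- unit: Relay unit, fixed to the bench: aluminium plate 104 x 204 x 6 mm carrying a black enclosure base 74 x 156 mm, upper face 14 mm above the bench, with four grey relay sockets in a row along its y. Origin: centre of the underside, on the bench, z up. Black locating walls (12 mm high, upper 6 mm flared) frame a space 55 mm (x) x 128.2 mm (y), centred on the origin, for the cover's mouth.
- free_socket: The one empty socket of the four (any place in the row): grey block 40 mm (x) x 27.5 mm (y) x 12 mm high, pocket 24 mm (x) x 18 mm (y), 9.5 mm deep, mouth chamfered 1.5 mm. Origin: centre of its underside, 14 mm above the bench; axes parallel to the unit's. Sockets stand 28 mm apart along y.
- relay: Loose plug-in relay standing on its blades, 40 g: clear case 28 mm (x) x 22 mm (y) x 36 mm high, green button on top, over a blade foot 22 x 16 mm, 7 mm high; 43 mm in all. Origin: centre of its foot's underside, z up. Goes in with its x along the socket's x, either way round. Drops in freely; seated with its case on the socket, origin 5 mm above the socket's origin.
- relay_top (a point): Centre of the loose relay's top. Seated, it is 62 mm above the bench, level with its neighbours, which stand 6 mm away in y; the 28 mm sides (across x) stay free for the fingers, 36 mm down to the socket's top.
- fitted_1: A relay like the loose one, already seated in the row; it stays there. Origin: centre of its foot's underside.
- fitted_2: Another relay already seated in the row, as fitted_1.
- fitted_3: Another relay already seated in the row, as fitted_1.
- cover: Clip-on cover, light grey rigid box 52 mm (x) x 126 mm (y) x 55 mm high, 3 mm walls, open below, 120 g, standing mouth down on the bench. Origin: centre of the lower rim, z up. Either way round fits, its y along the unit's y. In the middle of each y end a lug 14 mm wide stands out 4.5 mm, 10 to 20 mm above the rim, sloped below. Home when its rim lies on the base, 14 mm above the unit's origin.
- cover_top (a point): Centre of the cover's flat closed top, 55 mm above its rim; home, it is 69 mm above the bench. The long walls can be held across the 52 mm width. The cover clears the seated relays by 4 mm above and 9 mm at their x sides.
- latch_a (a joint): Angle (rad) of the orange spring latch at the unit's +y end, 0 at rest, growing outward; springs back by itself. 16 mm wide, upright, 69 to 77 mm from the unit's origin in y, up to 58 mm above the bench. The cover's lugs meet both hooks about 10 mm above home; the push rises to 8 to 16 N in all (latches at 0.15 rad), then drops suddenly, and they spring back over the lugs 1 to 3 mm above home.
- latch_b (a joint): The same for the latch at the unit's -y end.
- screwdriver: Bystander: screwdriver with a red handle, 170 mm long, lying on the bench.
- jar: Bystander: small screw jar with a black cap, 56 mm diameter, 60 mm high.
- multimeter: Bystander: yellow handheld multimeter lying on its back, 78 x 150 x 34 mm.
Not all that is in view belongs to the job. Leave any yellow look-alike of the relay alone. Leave any purple look-alike of the fitted_3 alone.

How it is judged:
By the outcome, as a careful person would: the job done as asked, in the order asked, and still so for the second after the job is handed in, while the arm keeps its last pose, push and grip.
It also fails if it takes over 59 s, if anything falls off the work surface, if the arm or the gripper's body presses on something with over 40 N, if the wrist force passes 120 N, or if a joint passes its speed limit or range.

## Robot

A 7-joint arm with a two-finger parallel gripper is mounted at the origin on the work surface. World frame = base frame: x ahead of the robot, y to its left, z up, the work surface at z = 0. Lengths are in m, angles in rad, forces in N, time in s.
With the tool pointing down it reaches from about 0.35 to 0.9 m from the base axis. Payload 19.9 kg.
Tool frame: the origin (TCP) lies between the finger pads; the fingertips stand 8 mm ahead of it and the grasp point (between the pads) lies 11 mm behind it; z points along the fingers, y is the direction in which the jaws open and shut (so a half turn about z gives the same grasp; the last joint's range is limited). The gripper opens to 94 mm and grips with 3 to 60 N. Pads are 16 mm wide; open, the fingers measure 119 mm over their backs; the gripper's body (75 mm by 177 mm) begins 78 mm behind the grasp point.
Start: joints at [1.25, 0.417, -0.01, 1.614, 0.005, 1.111, -0.053], TCP at [0.172, -0.601, 0.213] pointing down, gripper open.
Joint ranges: [-2.81, 2.81], [-0.39, 2.02], [-1.27, 1.25], [0.06, 2.57], [-1.19, 4.33], [0.19, 2], [-2.82, 2.82]. Speed limits (rad/s): [1.89, 1.89, 2.39, 2.39, 3.01, 3.01, 3.01].

## Interface

Orientations are given as a unit quaternion [w, x, y, z].
In Python, from station import monitor, viewer, r gives the robot as it stands.
- The arm moves only by the tool jog_arm, never from a script. Its argument "deltas" is one flat list of numbers, 7 for each row, row after row: the turn, a rotation vector about the tool's x, y, z in degrees, then the shift along the tool's x, y, z in mm, then the opening, from 0 (shut) to 1 (fully open). A call has exactly 10 rows; each row is the pose to reach, as a shift and turn from the pose commanded when the call began, along the tool's axes at that moment; what a row does not reach only later rows make up. A row lasts 1/8 s, in which the tool goes at most 62.5 mm and 10.7 degrees, less where a joint would pass 70% of its speed; a pose out of reach is approached as far as the arm can. A call with a gripper value outside its range is refused whole. The fingers move at their own pace and stop on an object; "grip_force" is the grip in N (left out, the last holds). Time passes only in rows, so rows that repeat a pose let the fingers close, or fill a call up. It gives the time, the measured TCP pose, the force and the opening at its end, in the units of the state.
- monitor.get_state(): the state, without advancing time (a new reading comes with each control period).
- viewer.get_image(name): name is "side" or "top"; returns a dict with "color" (480x640x3 uint8, blue, green, red), "K" (3x3 intrinsics, pixels), "dist" ([k1, k2, p1, p2, k3] as OpenCV has them; the pictures are not rectified), "R" (3x3) and "t" (3): a world point X has camera coordinates R X + t. Camera axes: x right, y down, z forward; pixel columns grow to the right and rows downward; lengths in m; the calibration is good to about 2 mm. A picture is of the moment at which its call begins. There is no depth.
- r.sign_off(): hands the job in, once; it reports no verdict.
The state is a dict: "time": time; "q": joint angles; "qd": joint speeds; "effort": joint torques, N m; "ee_pos": TCP position; "orientation": TCP orientation; "force": force on the tool from outside, world axes, zero at the start; "wrist_torque": the same for the moment, N m; "gripper_width": finger opening in m.
Only numpy, scipy, OpenCV 4.12 (cv2) and the standard library are available. Lean on these libraries where they do the work, as an engineer would, in place of code of your own. Each camera call takes 0.05 s, during which the arm holds its last target.

## Working session

There is one attempt and no reset: what is moved stays moved. The work goes in short steps, Python scripts to look and compute and a tool call to move; the robot and the scene stay as the last step left them, time stands still between calls to the robot, and variables do not carry over. Pictures are saved under pics/ and viewed, and the job is handed in when it is done.

Besides the shell and the picture viewer there is one more tool, called as name(argument=value, ...) on one line, values as JSON. jog_arm: Moves the arm, as the interface text tells. Its arguments: {"type":"object","properties":{"deltas":{"type":"array"},"grip_force":{"type":"number"}},"required":["deltas"]}

```bash
ls; mkdir -p pics; python3 - <<'E'
from station import monitor, viewer, r
import cv2,numpy as np
np.set_printoptions(precision=4,suppress=True)
for n in("side","top"):
    d=viewer.get_image(n); cv2.imwrite(f"pics/{n}0.png",d["color"]); np.savez(f"{n}_cal.npz",K=d["K"],dist=d["dist"],R=d["R"],t=d["t"])
    print(n,d["K"],d["dist"],d["R"],d["t"], "cam at",-np.array(d["R"]).T@d["t"])
print(monitor.get_state())
E
```

```text
pics
side [[589.4673   0.     315.2921]
 [  0.     589.4673 229.3925]
 [  0.       0.       1.    ]] [-0.1189  0.      0.      0.      0.    ] [[-0.9197 -0.3926  0.0023]
 [-0.2852  0.6642 -0.691 ]
 [ 0.2697 -0.6362 -0.7228]] [0.5159 0.1894 0.9908] cam at [0.2613 0.7071 0.8458]
top [[541.7764   0.     322.0425]
 [  0.     541.7764 239.0007]
 [  0.       0.       1.    ]] [-0.0698  0.      0.      0.      0.    ] [[ 0.0108 -0.9998  0.014 ]
 [-0.9948 -0.0121 -0.1012]
 [ 0.1013 -0.0128 -0.9948]] [-0.0094  0.564   1.0061] cam at [0.4592 0.0103 1.058 ]
{'time': 0.1, 'q': array([ 1.2505,  0.4179, -0.0103,  1.6141,  0.0047,  1.1107, -0.053 ]), 'qd': array([-0.0001,  0.0006, -0.0002, -0.0019, -0.0002, -0.0006,  0.0003]), 'effort': array([  0.0036, -85.2582,   0.6416, -42.6696,  -0.0487,   0.0164,
         0.0002]), 'ee_pos': array([ 0.1719, -0.6006,  0.2129]), 'orientation': array([-0.0005,  0.9903,  0.1389, -0.0001]), 'force': array([-0.5428,  0.0542, -0.2453]), 'wrist_torque': array([ 0.014 ,  0.0228, -0.0299]), 'gripper_width': 0.09418206317674085}
```

View pics/side0.png

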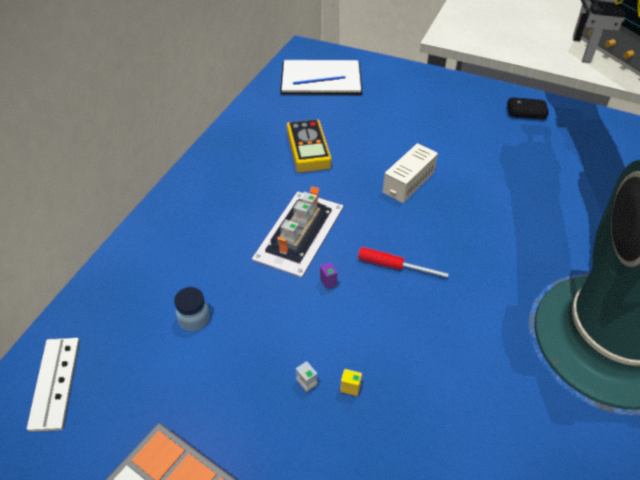

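View pics/top0.png

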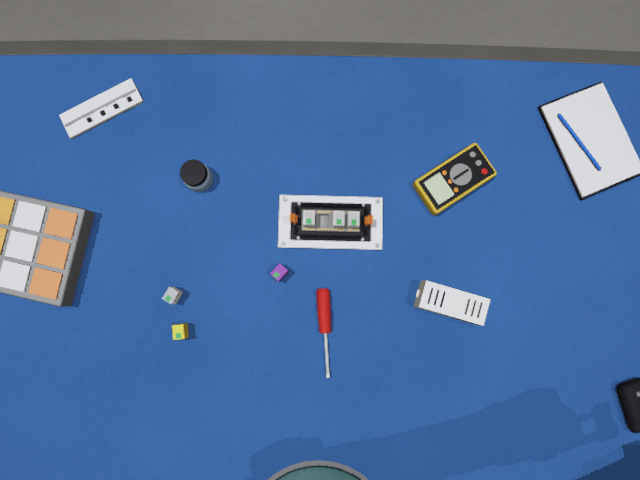

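The side view shows the grey relay at (306,376), its yellow look-alike at (351,382), the purple one at (329,275), the unit at (298,232) and the cover at (411,173). In the top view these are at (172,296), (180,331), (279,272), (330,222) and (453,303). The grey one with a green button is the loose relay. I'll enlarge it along with the unit and the cover to confirm.

```bash
python3 - <<'E'
import cv2,numpy as np
t=cv2.imread("pics/top0.png"); s=cv2.imread("pics/side0.png")
def c(im,x,y,w,h,k): return cv2.resize(im[y:y+h,x:x+w],(int(w*k),int(h*k)),interpolation=cv2.INTER_CUBIC)
a=np.hstack([c(t,150,275,50,75,4),c(t,270,185,120,75,4)])
b=np.hstack([c(t,405,270,95,65,4),c(s,285,350,95,65,4)])
W=max(a.shape[1],b.shape[1])
a=cv2.copyMakeBorder(a,0,0,0,W-a.shape[1],0);b=cv2.copyMakeBorder(b,0,0,0,W-b.shape[1],0)
cv2.imwrite("pics/crop0.png",np.vstack([a,b])); print(a.shape,b.shape)
cv2.imwrite("pics/crop1.png",np.hstack([c(s,245,175,105,105,4),c(s,375,135,80,105,4)[:420]]))
E
```

```text
(300, 760, 3) (260, 760, 3)
```

View pics/crop0.png

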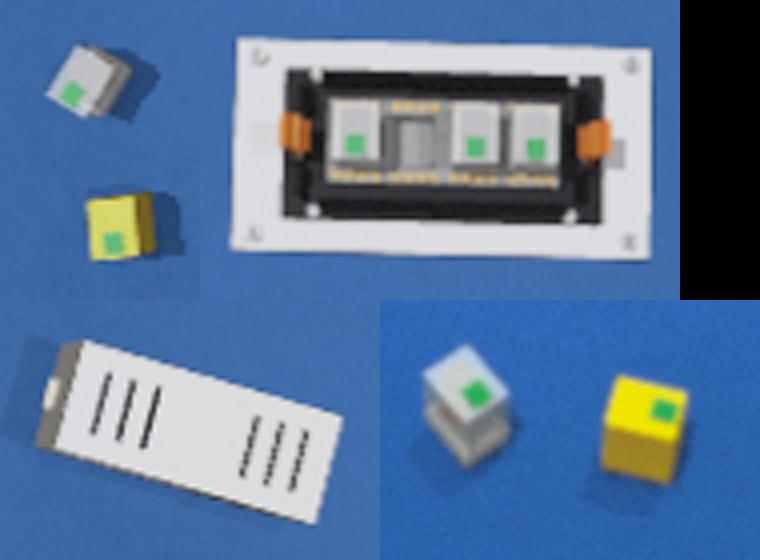

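View pics/crop1.png

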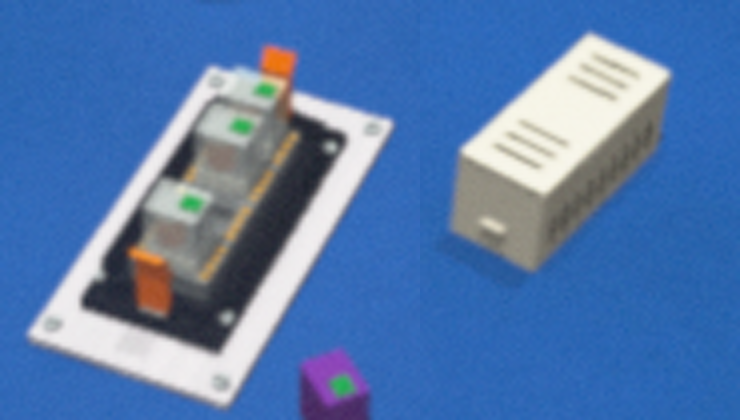

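The crops confirm three things:
- The clear-case grey relay with the blade foot is the loose one. Its neighbour is solid yellow.
- The free socket is second from the left in the top view, on the +y side.
- The cover has its lug end visible.

Next I'll measure them.

```bash
cat > h.py <<'E'
import cv2,numpy as np
np.set_printoptions(precision=4,suppress=True)
cal={n:dict(np.load(f"{n}_cal.npz")) for n in("side","top")}
def rays(n,px):
    c=cal[n]; u=cv2.undistortPoints(np.asarray(px,float).reshape(-1,1,2),c["K"],c["dist"]).reshape(-1,2)
    d=np.c_[u,np.ones(len(u))]@c["R"]; return -c["R"].T@c["t"],d
def onplane(n,px,z):
    o,d=rays(n,px); return (o+d*((z-o[2])/d[:,2])[:,None])[:,:2]
def proj(n,X):
    c=cal[n]; return cv2.projectPoints(np.asarray(X,float).reshape(-1,1,3),cv2.Rodrigues(c["R"])[0],c["t"].ravel(),c["K"],c["dist"])[0].reshape(-1,2)
def tri(a,b):
    (o1,d1),(o2,d2)=rays("top",[a]),rays("side",[b]); d1=d1[0];d2=d2[0]
    s=np.linalg.lstsq(np.c_[d1,-d2],o2-o1,rcond=None)[0]; p,q=o1+s[0]*d1,o2+s[1]*d2
    return (p+q)/2,np.linalg.norm(p-q)
def rect(n,c,z):
    P=onplane(n,c.reshape(-1,2),z)*1000
    (cx,cy),(w,h),a=cv2.minAreaRect(P.astype(np.float32))
    if w<h: w,h,a=h,w,a+90
    return np.array([cx,cy]),(w,h),(a+90)%180-90   # angle of long side from world x
def comps(m,amin=8):
    n,l,s,c=cv2.connectedComponentsWithStats(m.astype(np.uint8)*255)
    return [(l==i,s[i],c[i]) for i in range(1,n) if s[i][4]>=amin]
def big(m):
    return max(cv2.findContours(m.astype(np.uint8)*255,cv2.RETR_EXTERNAL,cv2.CHAIN_APPROX_NONE)[0],key=cv2.contourArea)
E
python3 - <<'E'
from h import *
im={n:cv2.imread(f"pics/{n}0.png") for n in("top","side")}
roi={"top":{"unit":(260,180,140,80,.006),"relay":(155,280,34,32,.043),"cover":(405,270,95,65,.055)},
"side":{"unit":(245,175,105,105,.006),"relay":(290,355,32,38,.043),"cover":(375,135,80,75,.055)}}
for n in im:
    hsv=cv2.cvtColor(im[n],cv2.COLOR_BGR2HSV).astype(int)
    for k,(x,y,w,h,z) in roi[n].items():
        H=hsv[y:y+h,x:x+w]
        for T in ([150] if k=="unit" else [170,190,205]):
            m=(H[...,1]<60)&(H[...,2]>T)
            if k!="cover" or 1: m=cv2.morphologyEx(m.astype(np.uint8),cv2.MORPH_CLOSE,np.ones((5,5)) if k=="cover" else np.ones((3,3)))
            if k=="relay":
                g=(H[...,0]>45)&(H[...,0]<90)&(H[...,1]>60); m=m|g
            c=big(m>0)+np.array([x,y]); print(n,k,T,*rect(n,c,z),len(c))
    g=(hsv[...,0]>50)&(hsv[...,0]<85)&(hsv[...,1]>90)&(hsv[...,2]>80)
    for m,s,c in comps(g,6): print(n,"green",c,s[4],onplane(n,[c],.062)[0],onplane(n,[c],.043)[0])
    o=(hsv[...,0]<16)&(hsv[...,1]>150)&(hsv[...,2]>150)
    for m,s,c in comps(o,6): print(n,"orange",c,s)
E
```

```text
top unit 150 [600.8795 -18.7691] (204.80615234375, 105.16865539550781) 89.31227111816406 309
top relay 170 [454.0006 281.0433] (27.299592971801758, 20.335914611816406) -25.27295684814453 40
top relay 190 [454.2613 280.5528] (26.026798248291016, 19.14886474609375) -29.50878143310547 38
top relay 205 [447.0991 281.9496] (12.69790267944336, 9.096951484680176) 64.80286407470703 19
top cover 170 [ 447.4692 -244.5249] (137.0141143798828, 51.9205207824707) 74.13102722167969 189
top cover 190 [ 447.4421 -244.3601] (135.7008819580078, 51.41962432861328) 74.03189849853516 187
top cover 205 [ 447.4162 -244.83  ] (134.0518341064453, 50.72030258178711) 74.13261413574219 185
top green [308.5 220.5] 16 [0.5949 0.0229] [0.5974 0.0232]
top green [338.5 221.5] 16 [ 0.5937 -0.0327] [ 0.5962 -0.0335]
top green [353.5 221.5] 16 [ 0.594  -0.0606] [ 0.5966 -0.0619]
top green [275.875  274.3125] 16 [0.4945 0.0815] [0.4952 0.0828]
top green [167.4706 298.2941] 17 [0.448  0.2795] [0.4478 0.2847]
top green [177.8235 335.2941] 17 [0.3812 0.2583] [0.3797 0.263 ]
top orange [483.7857 170.8571] [481 168   6   6  2
[... 1120 characters left out ...]
9.0345 373.1724] 29 [0.4452 0.2954] [0.4497 0.2854]
side green [355.8824 377.4118] 17 [0.378  0.2746] [0.3808 0.2641]
side orange [309.3333 142.1111] [308 141   4   3   9]
side orange [317.9 140.9] [316 140   5   3  10]
side orange [300.4 142.9] [299 142   4   3  10]
side orange [314.     190.3421] [311 187   7   7  38]
side orange [281.2778 239.2222] [278 237   8   5  18]
side orange [282.7556 247.6444] [280 244   7   8  45]
side orange [376.     254.8333] [374 253   4   4   6]
side orange [392.     259.1667] [391 258   3   3   6]
side orange [397.15 261.25] [394 259   8   5  20]
side orange [157.7137 455.8366] [ 133  433   51   47 1261]
side orange [191.2738 470.8125] [167 455  48  25 672]
```

```bash
cat >> h.py <<'E'
from scipy.spatial.transform import Rotation as Ro
def go(p,yaw_y,flip=False):
    """print rotvec(deg), shift(mm) from measured pose to target TCP p (m), tool y at yaw_y deg world, z down"""
    from station import monitor
    s=monitor.get_state(); w,x,y,z=s["orientation"]; R=Ro.from_quat([x,y,z,w])
    a=np.radians(yaw_y); ty=np.array([np.cos(a),np.sin(a),0]); tz=np.array([0,0,-1.]); 
    T=Ro.from_matrix(np.c_[np.cross(ty,tz),ty,tz])
    print("t",round(s["time"],2),"pos",s["ee_pos"],"width",round(s["gripper_width"],4),"F",s["force"],"tooly",np.degrees(np.arctan2(*R.as_matrix()[[1,0],1])))
    print("  rot",(R.inv()*T).as_rotvec(degrees=True),"shift",R.inv().apply(np.array(p)-s["ee_pos"])*1000)
E
python3 -c "
from h import *
go([.53,-.10,.213],-50);go([.455,.282,.213],-29.7)"
```

```text
t 0.1 pos [ 0.1719 -0.6006  0.2129] width 0.0942 F [-0.5428  0.0542 -0.2453] tooly -74.02677633254595
  rot [ -0.0623  -0.0068 -24.0268] shift [ 482.0483 -382.6834    0.2642]
t 0.1 pos [ 0.1719 -0.6006  0.2129] width 0.0942 F [-0.5428  0.0542 -0.2453] tooly -74.02677633254595
  rot [ -0.0612  -0.018  -44.3268] shift [ 515.0659 -770.5735    0.6793]
```

jog_arm(deltas=[0, 0, -2.4, 48, -38, 0, 1, 0, 0, -4.8, 96, -76, 0, 1, 0, 0, -7.2, 144, -114, 0, 1, 0, 0, -9.6, 192, -152, 0, 1, 0, 0, -12, 240, -190, 0, 1, 0, 0, -14.4, 288, -228, 0, 1, 0, 0, -16.8, 336, -266, 0, 1, 0, 0, -19.2, 384, -304, 0, 1, 0, 0, -21.6, 432, -342, 0, 1, 0, 0, -24, 480, -380, 0, 1])

```text
time: 1.35
ee_pos: [0.5297, -0.1018, 0.2134]
orientation: [0.0, 0.94, 0.342, -0.0]
force: [0.7, -0.2, 0.2]
gripper_width: 0.094
```

```bash
python3 -c "
from h import *
go([.455,.282,.150],-29.7)"
```

```text
t 1.35 pos [ 0.5297 -0.1018  0.2134] width 0.094 F [ 0.7022 -0.2356  0.188 ] tooly -49.96829115352747
  rot [ -0.0027   0.0079 -20.2683] shift [ 189.7147 -341.8897   63.382 ]
```

jog_arm(deltas=[0, 0, -2.5, 23.7, -42.7, 0, 1, 0, 0, -5, 47.4, -85.5, 0, 1, 0, 0, -7.5, 71, -128, 10, 1, 0, 0, -10, 95, -171, 20, 1, 0, 0, -12.5, 118.5, -213.7, 30, 1, 0, 0, -15, 142.3, -256.4, 42, 1, 0, 0, -18, 166, -299, 53, 1, 0, 0, -20.3, 189.7, -341.9, 63, 1, 0, 0, -20.3, 189.7, -341.9, 63, 1, 0, 0, -20.3, 189.7, -341.9, 63, 1])

```text
time: 2.6
ee_pos: [0.4547, 0.2799, 0.1502]
orientation: [0.0, 0.865, 0.502, -0.0]
force: [1.1, 0.0, 0.1]
gripper_width: 0.0939
```

```bash
python3 - <<'E'
from h import *
from station import viewer
go([.455,.282,.024],-29.7)
for n in("top","side"):
    d=viewer.get_image(n); cv2.imwrite(f"pics/{n}1.png",d["color"])
t=cv2.imread("pics/top1.png"); s=cv2.imread("pics/side1.png")
a=cv2.resize(t[200:380,80:280],None,fx=2,fy=2); b=cv2.resize(s[230:430,210:410],(360,360))
cv2.imwrite("pics/c1.png",np.hstack([a,b]))
print(proj("top",[[.455,.282,.158],[.455,.282,.043]]),proj("side",[[.455,.282,.158],[.455,.282,.043]]))
E
```

```text
t 2.6 pos [0.4547 0.2799 0.1502] width 0.0939 F [1.1342 0.0095 0.0812] tooly -29.747542900347852
  rot [-0.0114  0.0357 -0.0475] shift [  2.0465  -0.7144 126.2446]
[[150.6037 294.4617]
 [169.0209 294.4524]] [[306.0692 328.064 ]
 [306.7758 370.1808]]
```

View pics/c1.png

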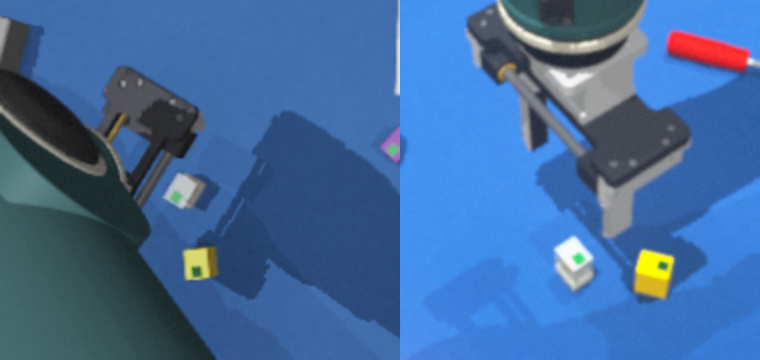

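jog_arm(deltas=[0, 0, 0, 2, -0.7, 15, 0.7, 0, 0, 0, 2, -0.7, 35, 0.7, 0, 0, 0, 2, -0.7, 60, 0.7, 0, 0, 0, 2, -0.7, 85, 0.7, 0, 0, 0, 2, -0.7, 105, 0.7, 0, 0, 0, 2, -0.7, 120, 0.7, 0, 0, 0, 2, -0.7, 130, 0.7, 0, 0, 0, 2, -0.7, 130, 0.4, 0, 0, 0, 2, -0.7, 130, 0.2, 0, 0, 0, 2, -0.7, 130, 0.2], grip_force=12)

```text
time: 3.95
ee_pos: [0.4553, 0.2827, 0.021]
orientation: [0.0, 0.865, 0.502, 0.0]
force: [-0.1, 0.3, -0.3]
gripper_width: 0.0392
```

```bash
python3 - <<'E'
from h import *
from station import viewer
go([.455,.282,.120],-29.7)
d=viewer.get_image("side"); cv2.imwrite("pics/c2.png",cv2.resize(d["color"][270:430,220:430],None,fx=3,fy=3))
E
```

```text
t 3.95 pos [0.4553 0.2827 0.021 ] width 0.0392 F [-0.1375  0.3315 -0.2872] tooly -29.729280962055178
  rot [ 0.0288 -0.0477 -0.0293] shift [ -0.6936   0.1311 -98.9647]
```

View pics/c2.png

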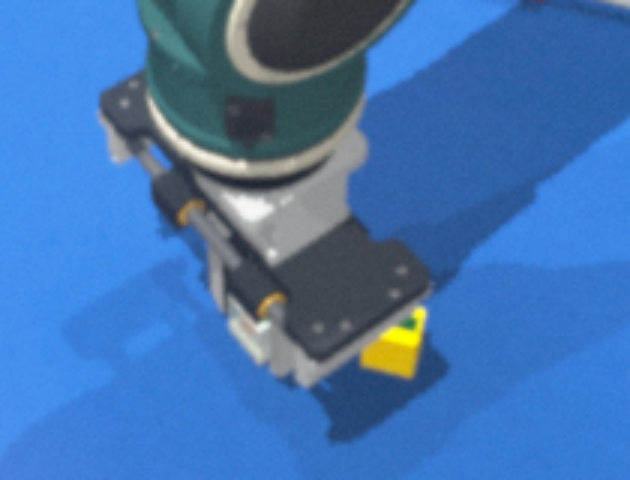

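The side view shows the relay between the fingers at crop (250,330), and the yellow one is clear of them. I'll close and lift.

jog_arm(deltas=[0, 0, 0, 0, 0, 0, 0.1, 0, 0, 0, 0, 0, 0, 0, 0, 0, 0, 0, 0, 0, 0, 0, 0, 0, 0, 0, 0, 0, 0, 0, 0, 0, 0, -10, 0, 0, 0, 0, 0, 0, -30, 0, 0, 0, 0, 0, 0, -55, 0, 0, 0, 0, 0, 0, -80, 0, 0, 0, 0, 0, 0, -100, 0, 0, 0, 0, 0, 0, -100, 0], grip_force=15)

```text
time: 5.25
ee_pos: [0.4557, 0.2829, 0.1223]
orientation: [0.0, 0.865, 0.502, 0.001]
force: [-0.3, -0.0, 0.0]
gripper_width: 0.0279
```

```bash
python3 - <<'E'
from h import *
from station import viewer
go([.602,-.0045,.121],-0.7)
d=viewer.get_image("side"); cv2.imwrite("pics/s3.png",d["color"]); cv2.imwrite("pics/c3.png",cv2.resize(d["color"][230:400,220:430],None,fx=3,fy=3))
E
```

```text
t 5.25 pos [0.4557 0.2829 0.1223] width 0.0279 F [-0.3111 -0.0143  0.0369] tooly -29.74052524692368
  rot [  0.1216  -0.0959 -29.0404] shift [-176.9573  269.5726    1.3412]
```

View pics/c3.png

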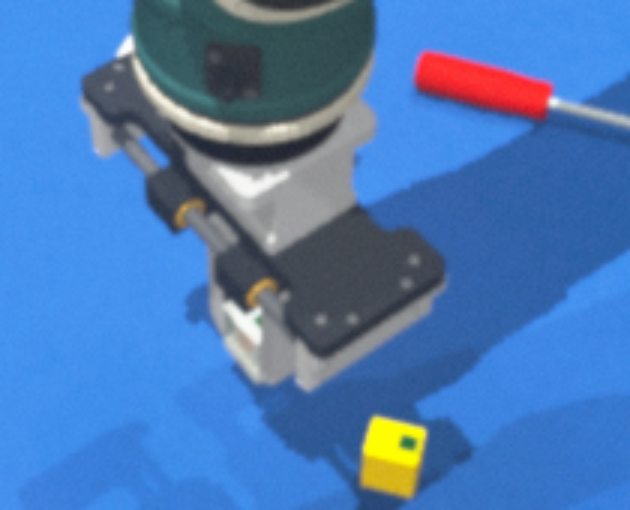

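jog_arm(deltas=[0, 0, -3, -20, 30, 0, 0, 0, 0, -6, -40, 60, 0, 0, 0, 0, -10, -63, 96, 0, 0, 0, 0, -14, -86, 131, 0, 0, 0, 0, -18, -109, 166, 0, 0, 0, 0, -22, -132, 201, 0, 0, 0, 0, -26, -155, 236, 0, 0, 0.1, -0.1, -29, -176, 269, 1, 0, 0.1, -0.1, -29, -176, 269, 1, 0, 0.1, -0.1, -29, -176, 269, 1, 0])

```text
time: 6.55
ee_pos: [0.6007, -0.003, 0.1187]
orientation: [-0.001, 0.712, 0.703, -0.001]
force: [-1.0, 0.0, 0.3]
gripper_width: 0.0278
```

```bash
python3 - <<'E'
from h import *
from station import viewer
go([.602,-.0035,.085],-0.7)
T=viewer.get_image("top")["color"];S=viewer.get_image("side")["color"]
cv2.imwrite("pics/t4.png",T);cv2.imwrite("pics/s4.png",S)
cv2.imwrite("pics/c4.png",np.hstack([cv2.resize(T[170:270,270:390],(400,333)),cv2.resize(S[150:250,250:350],(333,333))]))
E
```

```text
t 6.55 pos [ 0.6007 -0.003   0.1187] width 0.0278 F [-1.0245  0.0312  0.2962] tooly -0.7228716434965731
  rot [-0.1993  0.0339 -0.0228] shift [-0.4558  1.4391 33.7078]
```

View pics/c4.png

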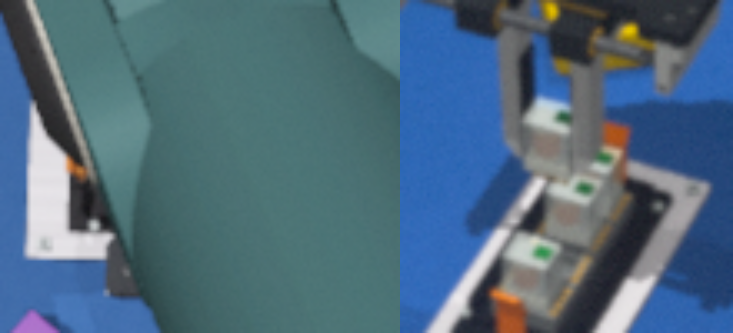

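```bash
cat > green.py <<'E'
from h import *
import sys
im=cv2.imread(sys.argv[1]); ztop=float(sys.argv[2]); x0,y0,x1,y1=245,150,350,250
up=cv2.resize(im[y0:y1,x0:x1],None,fx=4,fy=4,interpolation=cv2.INTER_CUBIC)
h=cv2.cvtColor(up,cv2.COLOR_BGR2HSV).astype(int)
g=(h[...,0]>50)&(h[...,0]<88)&(h[...,1]>80)&(h[...,2]>40)
for m,s,c in comps(g,40):
    p=(c+.5)/4-.5+[x0,y0]; print(p,s[4],"z.062",onplane("side",[p],.062)[0]*1000,"ztop",onplane("side",[p],ztop)[0]*1000)
E
python3 green.py pics/side0.png .0; echo; python3 green.py pics/s4.png .1417
```

```text
[310.9094 197.043 ] 189 z.062 [595.7361 -59.3842] ztop [ 622.1914 -120.0126]
[305.     206.0918] 226 z.062 [596.0741 -31.726 ] ztop [622.5561 -90.1667]
[292.4494 225.4087] 252 z.062 [596.6638  24.506 ] ztop [623.1924 -29.4869]

[298.8023 184.6409] 110 z.062 [632.117 -82.917] ztop [594.41    -2.5873]
[310.7599 196.8671] 126 z.062 [596.2014 -59.7278] ztop [562.1462  18.2439]
[304.989 206.127] 125 z.062 [596.0544 -31.6292] ztop [562.0141  43.4855]
[292.4692 225.4173] 207 z.062 [596.6209  24.5116] ztop [562.5231  93.918 ]
```

jog_arm(deltas=[-0.2, 0, 0, 0, 0.7, 0, 0, -0.2, 0, 0, -0.2, 1.4, 5, 0, -0.2, 0, 0, -0.2, 1.4, 12, 0, -0.2, 0, 0, -0.2, 1.4, 20, 0, -0.2, 0, 0, -0.2, 1.4, 28, 0, -0.2, 0, 0, -0.2, 1.4, 36, 0, -0.2, 0, 0, -0.2, 1.4, 44, 0, -0.2, 0, 0, -0.2, 1.4, 48, 0, -0.2, 0, 0, -0.2, 1.4, 48, 0, -0.2, 0, 0, -0.2, 1.4, 48, 0])

```text
time: 7.9
ee_pos: [0.6028, -0.0039, 0.0717]
orientation: [0.001, 0.712, 0.703, 0.0]
force: [0.7, -0.5, -0.5]
gripper_width: 0.0283
```

```bash
python3 - <<'E'
from h import *
from station import viewer
go([.6021,-.0032,.040],-0.7)
S=viewer.get_image("side")["color"]
cv2.imwrite("pics/s5.png",S)
cv2.imwrite("pics/c5.png",cv2.resize(S[150:250,250:350],(600,600),interpolation=cv2.INTER_CUBIC))
E
python3 green.py pics/s5.png .0925
```

```text
t 7.9 pos [ 0.6028 -0.0039  0.0717] width 0.0283 F [ 0.6511 -0.4786 -0.4986] tooly -0.7244804389050489
  rot [ 0.0968  0.0683 -0.0245] shift [ 0.7459 -0.7416 31.6879]
[311.5205 197.0841] 55 z.062 [594.5994 -59.7456] ztop [581.6293 -29.9062]
[298.5121 203.1358] 93 z.062 [610.8326 -34.2834] ztop [597.2308  -5.4349]
[292.4572 225.4278] 213 z.062 [596.63    24.5451] ztop [583.5809  51.1046]
```

View pics/c5.png

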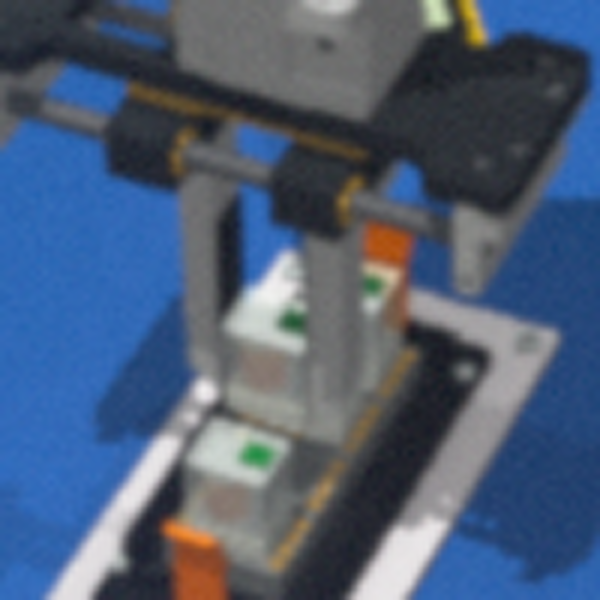

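jog_arm(deltas=[0, 0, 0, 0.5, -0.4, 6, 0, 0, 0, 0, 0.5, -0.4, 13, 0, 0, 0, 0, 0.5, -0.4, 18, 0, 0, 0, 0, 0.5, -0.4, 22, 0, 0, 0, 0, 0.5, -0.4, 24, 0, 0, 0, 0, 0.5, -0.4, 26, 0, 0, 0, 0, 0.5, -0.4, 28, 0, 0, 0, 0, 0.5, -0.4, 29.5, 0, 0, 0, 0, 0.5, -0.4, 31, 0, 0, 0, 0, 0.5, -0.4, 31, 0])

```text
time: 9.2
ee_pos: [0.6022, -0.0035, 0.0403]
orientation: [0.001, 0.712, 0.703, -0.0]
force: [0.0, 0.7, -0.5]
gripper_width: 0.0277
```

```bash
python3 - <<'E'
from h import *
from station import viewer
go([.6021,-.0032,.040],-0.7)
S=viewer.get_image("side")["color"]
cv2.imwrite("pics/s6.png",S)
cv2.imwrite("pics/c6.png",cv2.resize(S[150:250,250:350],(600,600),interpolation=cv2.INTER_CUBIC))
E
python3 green.py pics/s6.png .062
```

```text
t 9.2 pos [ 0.6022 -0.0035  0.0403] width 0.0277 F [ 0.0211  0.6741 -0.5262] tooly -0.7257008997252136
  rot [ 0.0675  0.0679 -0.0257] shift [ 0.3008 -0.1104  0.3378]
[299.0064 215.3974] 78 z.062 [596.2702  -4.2235] ztop [596.2702  -4.2235]
[292.4387 225.4038] 208 z.062 [596.6872  24.5024] ztop [596.6872  24.5024]
```

View pics/c6.png

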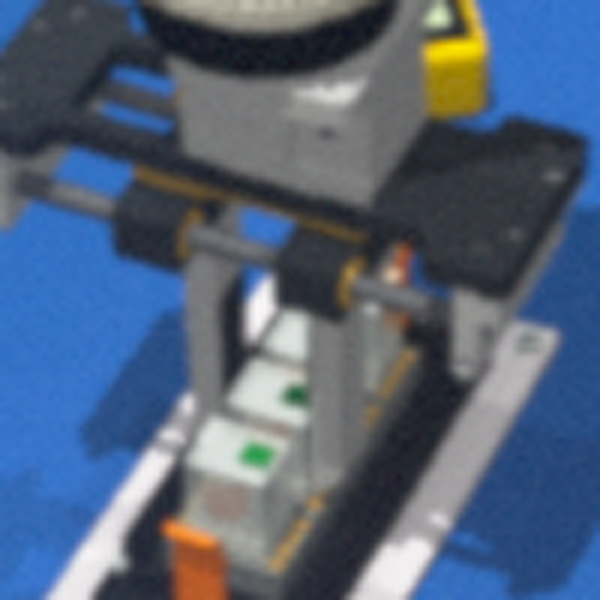

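jog_arm(deltas=[0, 0, 0, 0, 0, 0, 0.4, 0, 0, 0, 0, 0, 0, 0.5, 0, 0, 0, 0, 0, 0, 0.5, 0, 0, 0, 0, 0, -4, 0.5, 0, 0, 0, 0, 0, -12, 0.5, 0, 0, 0, 0, 0, -27, 0.5, 0, 0, 0, 0, 0, -52, 0.6, 0, 0, 0, 0, 0, -82, 0.8, 0, 0, 0, 0, 0, -112, 1, 0, 0, 0, 0, 0, -130, 1])

```text
time: 10.5
ee_pos: [0.6025, -0.0032, 0.1727]
orientation: [0.002, 0.712, 0.703, 0.001]
force: [-0.2, -0.1, -0.5]
gripper_width: 0.0828
```

```bash
python3 - <<'E'
from h import *
from station import viewer
go([.4465,-.2485,.170],-15.8)
S=viewer.get_image("side")["color"]
cv2.imwrite("pics/s7.png",S)
cv2.imwrite("pics/c7.png",cv2.resize(S[150:250,250:350],(600,600),interpolation=cv2.INTER_CUBIC))
for n,(x,y,w,h) in {"top":(405,270,95,65),"side":(375,135,80,75)}.items():
    im=cv2.imread(f"pics/{n}0.png")[y:y+h,x:x+w]
    k=4;im=cv2.resize(im,None,fx=k,fy=k,interpolation=cv2.INTER_CUBIC)
    H=cv2.cvtColor(im,cv2.COLOR_BGR2HSV)
    for T in(160,180,200):
        m=((H[...,1]<70)&(H[...,2]>T)).astype(np.uint8)
        m=cv2.morphologyEx(m,cv2.MORPH_CLOSE,np.ones((13,13)));m=cv2.morphologyEx(m,cv2.MORPH_OPEN,np.ones((61,61)) if n=="top" else np.ones((15,15)))
        c=(big(m).reshape(-1,2)+.5)/k-.5+[x,y]; print(n,T,*rect(n,c,.055))
E
python3 green.py pics/s7.png .062
```

```text
t 10.5 pos [ 0.6025 -0.0032  0.1727] width 0.0828 F [-0.1863 -0.1279 -0.5085] tooly -0.7223896092031588
  rot [ 0.1997  0.0544 15.0775] shift [-247.2241 -152.9216    2.5462]
top 160 [ 446.4988 -247.5644] (131.46121215820312, 53.03837203979492) 74.24667358398438
top 180 [ 446.1329 -249.8669] (126.78972625732422, 52.57627487182617) 74.316650390625
top 200 [ 446.0271 -249.6693] (125.34053039550781, 51.335914611816406) 74.28108978271484
side 160 [ 447.3378 -246.8656] (130.25572204589844, 55.137630462646484) 74.37589263916016
side 180 [ 447.5949 -247.4414] (129.2887725830078, 54.283424377441406) 74.28994750976562
side 200 [ 447.6698 -247.9388] (128.36050415039062, 53.55325698852539) 74.50550079345703
[310.8705 196.9598] 112 z.062 [595.8993 -59.571 ] ztop [595.8993 -59.571 ]
[304.8494 206.2969] 176 z.062 [596.1109 -31.0966] ztop [596.1109 -31.0966]
[299.2728 215.7128] 225 z.062 [595.465  -3.655] ztop [595.465  -3.655]
[292.4023 225.4023] 247 z.062 [596.7508  24.5254] ztop [596.7508  24.5254]
```

View pics/c7.png

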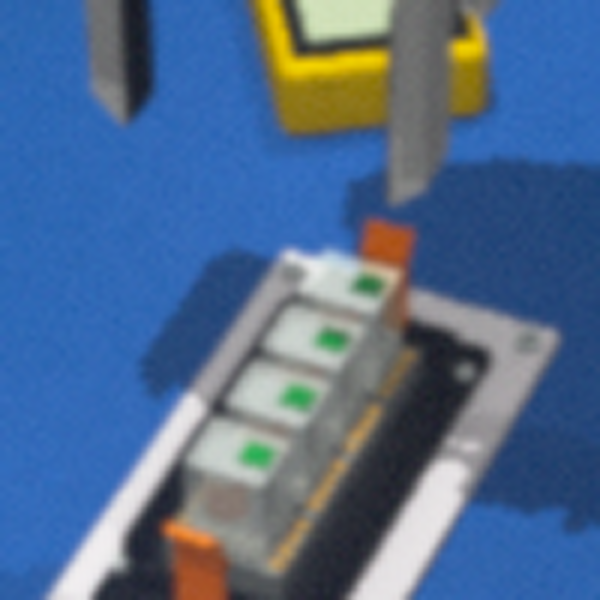

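The side crop shows four level tops in a row, evenly spaced, with their buttons at crop (368,284), (331,339), (298,397) and (258,455). The relay is seated. Next is the cover.

jog_arm(deltas=[0, 0, 1.5, -25, -15, 0, 1, 0, 0, 3.5, -55, -34, 0, 1, 0, 0, 5.5, -90, -55, 0, 1, 0, 0, 7.5, -125, -77, 0, 1, 0, 0, 9.5, -160, -99, 0, 1, 0, 0, 11.5, -195, -120, 0, 1, 0.1, 0, 13.5, -225, -139, 1, 1, 0.2, 0, 15, -247.4, -152.5, 3, 1, 0.2, 0, 15, -247.4, -152.5, 3, 1, 0.2, 0, 15, -247.4, -152.5, 3, 1])

```text
time: 11.8
ee_pos: [0.4467, -0.2481, 0.1675]
orientation: [-0.0, 0.797, 0.604, -0.001]
force: [-0.6, 0.8, 0.6]
gripper_width: 0.094
```

```bash
python3 - <<'E'
from h import *
from station import viewer
go([.4469,-.2487,.028],-15.7)
S=viewer.get_image("side")["color"]; T=viewer.get_image("top")["color"]
cv2.imwrite("pics/s8.png",S)
cv2.imwrite("pics/c8.png",np.hstack([cv2.resize(S[80:220,340:500],(457,400)),cv2.resize(T[250:350,380:480],(400,400))])[:, :800])
E
```

```text
t 11.8 pos [ 0.4467 -0.2481  0.1675] width 0.094 F [-0.5663  0.8454  0.5667] tooly -15.674579993132562
  rot [-0.1096  0.0517  0.0255] shift [ -0.3953   0.5738 139.4519]
```

View pics/c8.png

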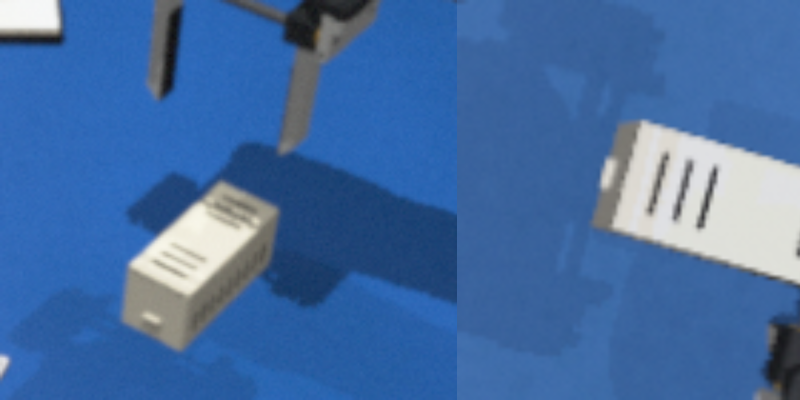

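jog_arm(deltas=[0, 0, 0, -0.4, 0.6, 15, 1, 0, 0, 0, -0.4, 0.6, 35, 1, 0, 0, 0, -0.4, 0.6, 60, 1, 0, 0, 0, -0.4, 0.6, 85, 1, 0, 0, 0, -0.4, 0.6, 108, 1, 0, 0, 0, -0.4, 0.6, 125, 1, 0, 0, 0, -0.4, 0.6, 135, 1, -0.1, 0, 0, -0.4, 0.6, 139.5, 1, -0.1, 0, 0, -0.4, 0.6, 139.5, 0.8, -0.1, 0, 0, -0.4, 0.6, 139.5, 0.62], grip_force=30)

```text
time: 13.15
ee_pos: [0.4469, -0.2496, 0.0285]
orientation: [0.001, 0.797, 0.604, -0.0]
force: [0.2, -0.2, 0.7]
gripper_width: 0.0776
```

```bash
python3 - <<'E'
from h import *
go([.4469,-.2487,.028],-15.7)
E
```

```text
t 13.15 pos [ 0.4469 -0.2496  0.0285] width 0.0776 F [ 0.1504 -0.1954  0.6512] tooly -15.73042527013853
  rot [ 0.0373  0.0887 -0.0305] shift [ 0.8785 -0.2523  0.538 ]
```

jog_arm(deltas=[0, 0, 0, 0, 0, 0, 0.6, 0, 0, 0, 0, 0, 0, 0.5, 0, 0, 0, 0, 0, 0, 0.4, 0, 0, 0, 0, 0, 0, 0.4, 0, 0, 0, 0, 0, 0, 0.4, 0, 0, 0, 0, 0, 0, 0.4, 0, 0, 0, 0, 0, -5, 0.4, 0, 0, 0, 0, 0, -20, 0.4, 0, 0, 0, 0, 0, -45, 0.4, 0, 0, 0, 0, 0, -70, 0.4], grip_force=50)

```text
time: 14.4
ee_pos: [0.4467, -0.2492, 0.0996]
orientation: [0.0, 0.797, 0.604, -0.0]
force: [-0.4, -0.5, -1.2]
gripper_width: 0.0514
```

```bash
python3 - <<'E'
from h import *
go([.6019,-.0183,.150],-.7)
from station import viewer
S=viewer.get_image("side")["color"]
cv2.imwrite("pics/s9.png",S);cv2.imwrite("pics/c9.png",cv2.resize(S[60:220,340:500],(600,600)))
E
```

```text
t 14.4 pos [ 0.4467 -0.2492  0.0996] width 0.0514 F [-0.4247 -0.5421 -1.2248] tooly -15.716460763522658
  rot [ -0.0025   0.0688 -15.0165] shift [264.2738  86.8668 -50.7152]
```

View pics/c9.png

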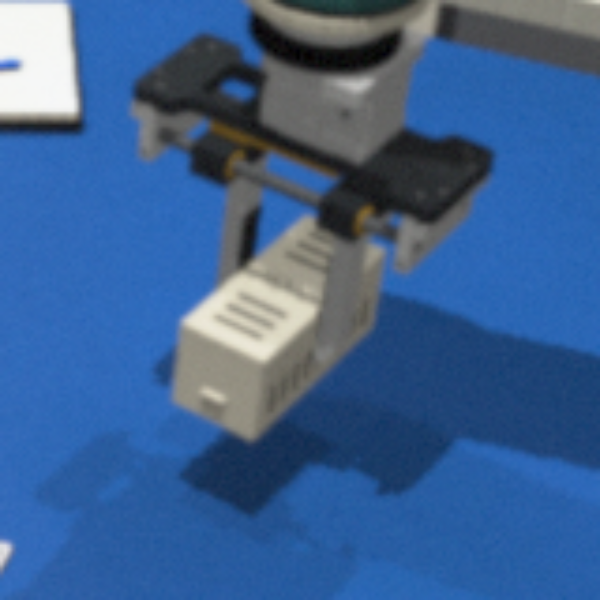

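jog_arm(deltas=[0, 0, 0, 5, 2, -20, 0.4, 0, 0, -2, 35, 11, -40, 0.4, 0, 0, -4, 70, 23, -51, 0.4, 0, 0, -6, 105, 34, -51, 0.4, 0, 0, -8, 140, 46, -51, 0.4, 0, 0, -10, 175, 57, -51, 0.4, 0, 0, -12, 210, 69, -51, 0.4, 0, 0, -14, 240, 79, -51, 0.4, 0, 0, -15, 263.7, 87, -51, 0.4, 0, 0, -15, 263.7, 87, -51, 0.4])

```text
time: 15.7
ee_pos: [0.6023, -0.017, 0.149]
orientation: [-0.0, 0.711, 0.704, -0.0]
force: [-0.5, -1.1, -1.6]
gripper_width: 0.0516
```

```bash
python3 - <<'E'
from h import *
go([.6019,-.0189,.1015],-.7)
from station import viewer
S=viewer.get_image("side")["color"]
cv2.imwrite("pics/s10.png",S);cv2.imwrite("pics/c10.png",cv2.resize(S[110:270,230:390],(600,600),interpolation=cv2.INTER_CUBIC))
E
```

```text
t 15.7 pos [ 0.6023 -0.017   0.149 ] width 0.0516 F [-0.545  -1.0856 -1.643 ] tooly -0.5709801890380759
  rot [-0.0122  0.0074  0.129 ] shift [-1.8547 -0.3603 47.4874]
```

View pics/c10.png

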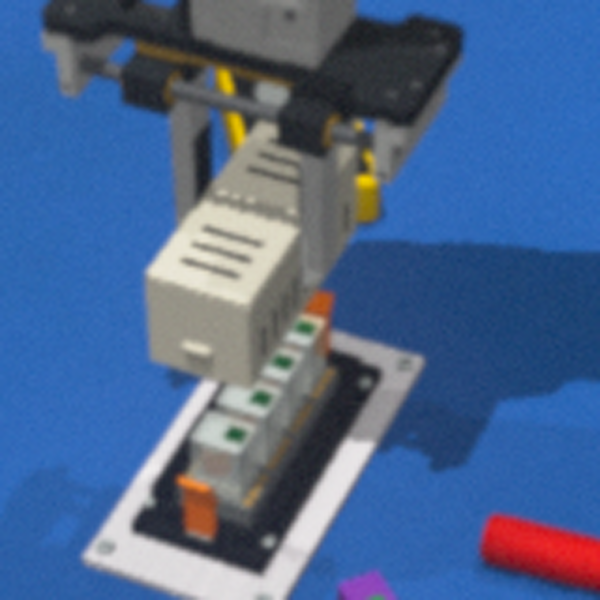

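```bash
cat > cov.py <<'E'
from h import *
import sys
f,z=sys.argv[1],float(sys.argv[2])
im=cv2.imread(f);x0,y0,x1,y1=[int(v) for v in sys.argv[3:7]];k=6
up=cv2.resize(im[y0:y1,x0:x1],None,fx=k,fy=k,interpolation=cv2.INTER_CUBIC)
h=cv2.cvtColor(up,cv2.COLOR_BGR2HSV)
v=h[...,2];T=int(sys.argv[7])
m=((h[...,1]<90)&(v>T)).astype(np.uint8)
m=cv2.morphologyEx(m,cv2.MORPH_CLOSE,np.ones((19,19)));m=cv2.morphologyEx(m,cv2.MORPH_OPEN,np.ones((31,31)))
c=big(m);a=cv2.approxPolyDP(c,12,True).reshape(-1,2)
for p in a:
    q=(p+.5)/k-.5+[x0,y0]; print(p,q,onplane("side",[q],z)[0]*1000)
cv2.drawContours(up,[c],-1,(0,0,255),1); cv2.imwrite(sys.argv[8],up)
E
python3 cov.py pics/s10.png .1755 260 145 315 220 175 pics/cov10.png
```

```text
[169 101] [287.75   161.4167] [621.6729 -16.8738]
[ 99 158] [276.0833 170.9167] [629.4485  14.5008]
[ 64 206] [270.25   178.9167] [629.4994  37.3888]
[ 64 236] [270.25   183.9167] [623.8251  48.9214]
[220 273] [296.25   190.0833] [576.7502  45.637 ]
[284 178] [306.9167 174.25  ] [576.5491   1.4542]
[284 142] [306.9167 168.25  ] [582.97   -13.1794]
[227 133] [297.4167 166.75  ] [599.9101 -10.3197]
[223 106] [296.75 162.25] [606.0624 -21.0561]
```

View pics/cov10.png

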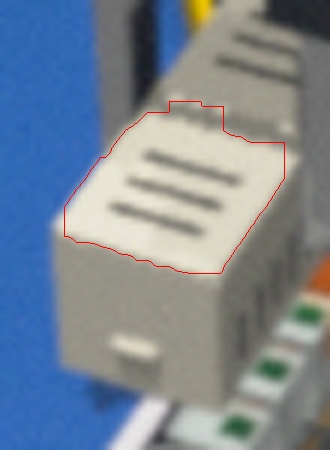

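```bash
python3 - <<'E'
from h import *
P=[[268.58,182.25],[296.58,190.9]]
print(onplane("side",P,.1755)*1000,onplane("side",P,.1755).mean(0)*1000)
for yc in(-.0187,-.0175,-.016):
  print(proj("side",[[.6028+26*.001+.0007,yc+.063,.1755],[.6028-.026+.0007,yc+.063,.1755],[.603,yc+.0675,.1405]]))
# lug
print((np.array([135,346])+.5)/6-.5+[260,145])
E
```

```text
[[628.328   46.2211]
 [575.4023  47.2659]] [601.8652  46.7435]
[[268.4635 181.3812]
 [296.1727 189.4711]
 [282.1211 202.1004]]
[[268.1518 181.8113]
 [295.8777 189.9139]
 [281.8242 202.5402]]
[[267.7615 182.35  ]
 [295.5083 190.4684]
 [281.4524 203.0909]]
[282.0833 202.25  ]
```

jog_arm(deltas=[0, 0, 0, -0.8, 0, 0, 0.4, 0, 0, 0.1, -1.5, 0, 5, 0.4, 0, 0, 0.1, -1.5, 0, 12, 0.4, 0, 0, 0.1, -1.5, 0, 20, 0.4, 0, 0, 0.1, -1.5, 0, 28, 0.4, 0, 0, 0.1, -1.5, 0, 36, 0.4, 0, 0, 0.1, -1.5, 0, 43, 0.4, 0, 0, 0.1, -1.5, 0, 47.5, 0.4, 0, 0, 0.1, -1.5, 0, 47.5, 0.4, 0, 0, 0.1, -1.5, 0, 47.5, 0.4])

```text
time: 17.0
ee_pos: [0.602, -0.0206, 0.1014]
orientation: [0.0, 0.712, 0.702, -0.0]
force: [0.3, 0.2, -1.3]
gripper_width: 0.052
```

```bash
python3 - <<'E'
from h import *
from station import viewer,monitor
go([.6022,-.0185,.0605],-.7)
S=viewer.get_image("side")["color"]
print(monitor.get_state()["ee_pos"])
cv2.imwrite("pics/s11.png",S);cv2.imwrite("pics/c11.png",cv2.resize(S[165:265,250:330],(640,800),interpolation=cv2.INTER_CUBIC)[:600])
E
```

```text
t 17.0 pos [ 0.602  -0.0206  0.1014] width 0.052 F [ 0.3448  0.2496 -1.3375] tooly -0.8264975260526923
  rot [-0.0058  0.0684 -0.1265] shift [ 2.1217  0.155  40.9147]
[ 0.602  -0.0206  0.1015]
```

View pics/c11.png

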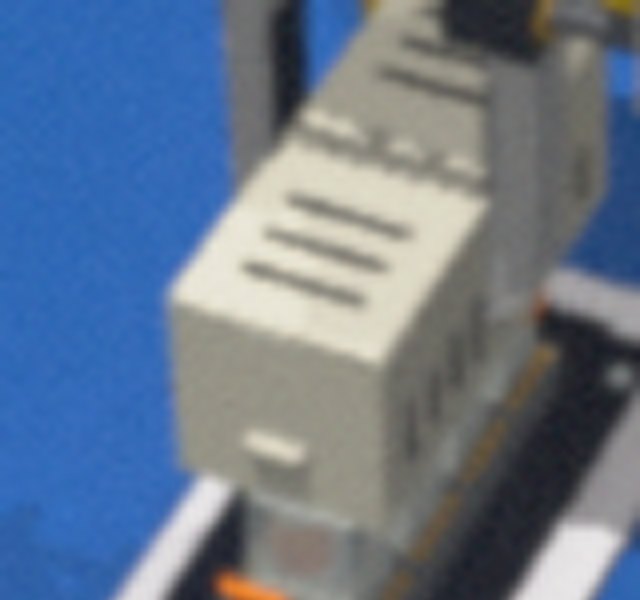

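```bash
python3 - <<'E'
from h import *
P=[[271.06,201.8],[297.3,209.8]]
q=onplane("side",P,.128)*1000;print(q,q.mean(0)-[.75,63])
# unit references, side: plate/walls ; orange +y latch
h=0
E
```

```text
[[627.3432  44.1333]
 [576.4502  44.2635]] [601.1467 -18.8016]
```

jog_arm(deltas=[0, 0, 0, 0.7, 0.2, 0, 0.4, 0, 0, -0.1, 1.4, 0.4, 4, 0.4, 0, 0, -0.1, 1.4, 0.4, 10, 0.4, 0, 0, -0.1, 1.4, 0.4, 17, 0.4, 0, 0, -0.1, 1.4, 0.4, 24, 0.4, 0, 0, -0.1, 1.4, 0.4, 31, 0.4, 0, 0, -0.1, 1.4, 0.4, 37, 0.4, 0, 0, -0.1, 1.4, 0.4, 40, 0.4, 0, 0, -0.1, 1.4, 0.4, 40, 0.4, 0, 0, -0.1, 1.4, 0.4, 40, 0.4])

```text
time: 18.3
ee_pos: [0.6024, -0.0192, 0.0614]
orientation: [0.0, 0.712, 0.703, -0.0]
force: [1.0, -0.7, -1.5]
gripper_width: 0.0517
```

```bash
python3 - <<'E'
from h import *
from station import viewer,monitor
go([.6024,-.0192,.0425],-.7)
S=viewer.get_image("side")["color"]
cv2.imwrite("pics/s12.png",S);cv2.imwrite("pics/c12.png",cv2.resize(S[175:265,250:350],(800,720),interpolation=cv2.INTER_CUBIC)[:600])
E
```

```text
t 18.3 pos [ 0.6024 -0.0192  0.0614] width 0.0517 F [ 1.0474 -0.6609 -1.4975] tooly -0.7252998536231333
  rot [-0.0075  0.0682 -0.0253] shift [ 0.0396 -0.0026 18.9033]
```

View pics/c12.png

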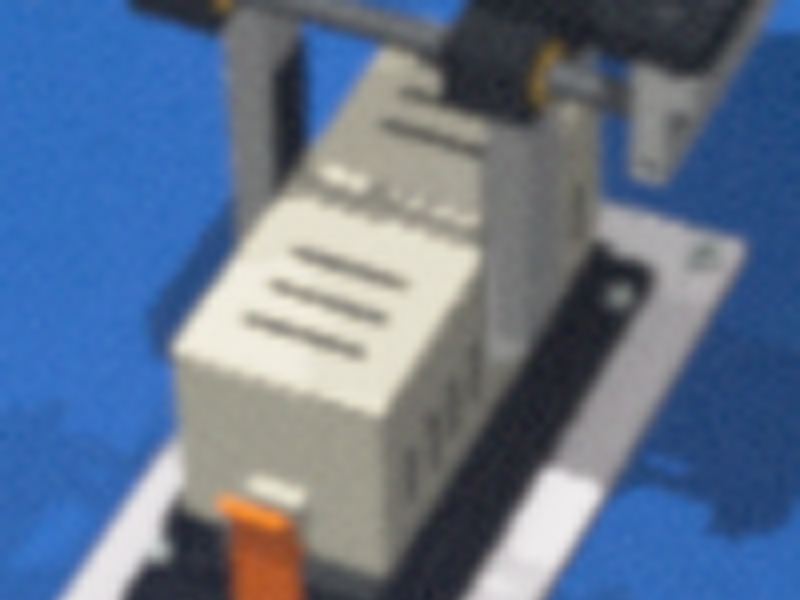

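jog_arm(deltas=[0, 0, 0, 0, 0, 1, 0.4, 0, 0, 0, 0, 0, 2, 0.4, 0, 0, 0, 0, 0, 3, 0.4, 0, 0, 0, 0, 0, 4, 0.4, 0, 0, 0, 0, 0, 5, 0.4, 0, 0, 0, 0, 0, 6, 0.4, 0, 0, 0, 0, 0, 7, 0.4, 0, 0, 0, 0, 0, 8, 0.4, 0, 0, 0, 0, 0, 9, 0.4, 0, 0, 0, 0, 0, 9, 0.4], grip_force=60)

```text
time: 19.6
ee_pos: [0.6024, -0.019, 0.0523]
orientation: [0.0, 0.711, 0.703, -0.0]
force: [0.4, 2.0, -0.0]
gripper_width: 0.0515
```

```bash
python3 - <<'E'
from h import *
go([.6024,-.0192,.0425],-.7)
E
```

```text
t 19.6 pos [ 0.6024 -0.019   0.0523] width 0.0515 F [ 0.3764  2.014  -0.0243] tooly -0.7110612274496442
  rot [-0.0077  0.0542 -0.0111] shift [-0.1805  0.0048  9.7676]
```

jog_arm(deltas=[0, 0, 0, 0.4, 0, 0, 0.4, 0, 0, 0, 0.5, 0, 1, 0.4, 0, 0, 0, 0.5, 0, 2, 0.4, 0, 0, 0, 0.5, 0, 3, 0.4, 0, 0, 0, 0.5, 0, 4, 0.4, 0, 0, 0, 0.5, 0, 5, 0.4, 0, 0, 0, 0.5, 0, 5.5, 0.4, 0, 0, 0, 0.5, 0, 6, 0.4, 0, 0, 0, 0.5, 0, 6, 0.4, 0, 0, 0, 0.5, 0, 6, 0.4])

```text
time: 20.85
ee_pos: [0.6026, -0.0189, 0.0463]
orientation: [0.001, 0.712, 0.703, -0.0]
force: [1.7, 0.2, 2.5]
gripper_width: 0.0516
```

```bash
python3 - <<'E'
from h import *
go([.6024,-.0190,.0425],-.7)
E
```

```text
t 20.85 pos [ 0.6026 -0.0189  0.0463] width 0.0516 F [1.6661 0.2108 2.4919] tooly -0.7379668443777065
  rot [ 0.0162  0.0667 -0.038 ] shift [-0.1433 -0.219   3.8092]
```

jog_arm(deltas=[0, 0, 0, 0, 0, 0.5, 0.4, 0, 0, 0, 0, 0, 1, 0.4, 0, 0, 0, 0, 0, 1.5, 0.4, 0, 0, 0, 0, 0, 2, 0.4, 0, 0, 0, 0, 0, 2.5, 0.4, 0, 0, 0, 0, 0, 3, 0.4, 0, 0, 0, 0, 0, 3.4, 0.4, 0, 0, 0, 0, 0, 3.8, 0.4, 0, 0, 0, 0, 0, 3.8, 0.4, 0, 0, 0, 0, 0, 3.8, 0.4])

```text
time: 22.1
ee_pos: [0.6023, -0.0187, 0.0424]
orientation: [0.0, 0.712, 0.703, -0.001]
force: [0.2, -0.2, -1.8]
gripper_width: 0.0517
```

```bash
python3 - <<'E'
from h import *
from station import viewer,monitor
go([.6024,-.0190,.0425],-.7)
S=viewer.get_image("side")["color"]
print(monitor.get_state()["force"],monitor.get_state()["ee_pos"])
cv2.imwrite("pics/s13.png",S);cv2.imwrite("pics/c13.png",cv2.resize(S[180:270,250:350],(667,600),interpolation=cv2.INTER_CUBIC))
E
```

```text
t 22.1 pos [ 0.6023 -0.0187  0.0424] width 0.0517 F [ 0.2436 -0.2043 -1.8237] tooly -0.7245680276673606
  rot [-0.0235  0.067  -0.0246] shift [-0.2585  0.1296 -0.0955]
[ 0.1884  0.4908 -2.031 ] [ 0.6023 -0.0187  0.0424]
```

View pics/c13.png

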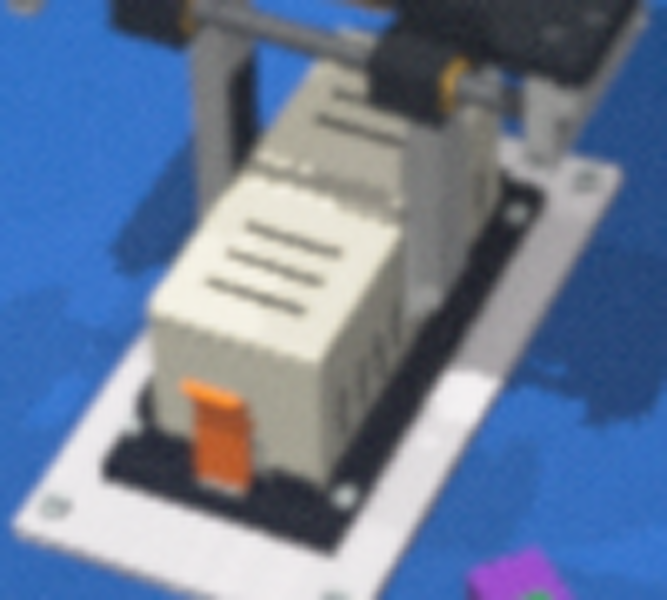

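The force dropped back to just the cover's weight, so the latches snapped over the lugs. Next I'll press onto the base.

jog_arm(deltas=[0, 0, 0, 0, 0, 0.1, 0.4, 0, 0, 0, 0, 0, 0.2, 0.4, 0, 0, 0, 0, 0, 0.3, 0.4, 0, 0, 0, 0, 0, 0.4, 0.4, 0, 0, 0, 0, 0, 0.5, 0.4, 0, 0, 0, 0, 0, 0.6, 0.4, 0, 0, 0, 0, 0, 0.7, 0.4, 0, 0, 0, 0, 0, 0.7, 0.4, 0, 0, 0, 0, 0, 0.7, 0.4, 0, 0, 0, 0, 0, 0.7, 0.4])

```text
time: 23.4
ee_pos: [0.6023, -0.0188, 0.0422]
orientation: [0.0, 0.712, 0.703, -0.001]
force: [-5.6, -0.4, 10.7]
gripper_width: 0.0516
```

jog_arm(deltas=[0, 0, 0, 0, -0.1, 0, 0.4, 0, 0, 0, 0, -0.2, 0, 0.4, 0, 0, 0, 0, -0.2, 0, 0.4, 0, 0, 0, 0, -0.2, 0, 0.4, 0, 0, 0, 0, -0.2, 0, 0.4, 0, 0, 0, 0, -0.2, 0, 0.4, 0, 0, 0, 0, -0.2, 0, 0.4, 0, 0, 0, 0, -0.2, 0, 0.4, 0, 0, 0, 0, -0.2, 0, 0.4, 0, 0, 0, 0, -0.2, 0, 0.4])

```text
time: 24.65
ee_pos: [0.6023, -0.0188, 0.0422]
orientation: [0.001, 0.712, 0.703, -0.0]
force: [-3.7, -0.9, 9.4]
gripper_width: 0.0516
```

```bash
python3 - <<'E'
from h import *
from station import viewer,monitor
go([.6024,-.0190,.0425],-.7)
S=viewer.get_image("side")["color"];T=viewer.get_image("top")["color"]
for i in range(3): viewer.get_image("top"); print(monitor.get_state()["force"],monitor.get_state()["ee_pos"],monitor.get_state()["time"])
cv2.imwrite("pics/s14.png",S);cv2.imwrite("pics/c14.png",np.hstack([cv2.resize(S[170:270,250:350],(400,400),interpolation=cv2.INTER_CUBIC),cv2.resize(T[170:270,270:370],(400,400))]))
cv2.imwrite("pics/full14.png",np.hstack([cv2.resize(S,(400,300)),cv2.resize(T,(400,300))]))
E
```

```text
t 24.65 pos [ 0.6023 -0.0188  0.0422] width 0.0516 F [-3.7332 -0.925   9.44  ] tooly -0.7245783531071789
  rot [ 0.0055  0.0837 -0.0246] shift [-0.2349  0.1058 -0.2599]
[-4.2315  0.0195  8.9499] [ 0.6023 -0.0188  0.0422] 24.8
[-3.6766 -0.6106  9.2456] [ 0.6022 -0.0188  0.0422] 24.85
[-3.5961 -0.8301  9.3653] [ 0.6023 -0.0188  0.0422] 24.9
```

View pics/c14.png

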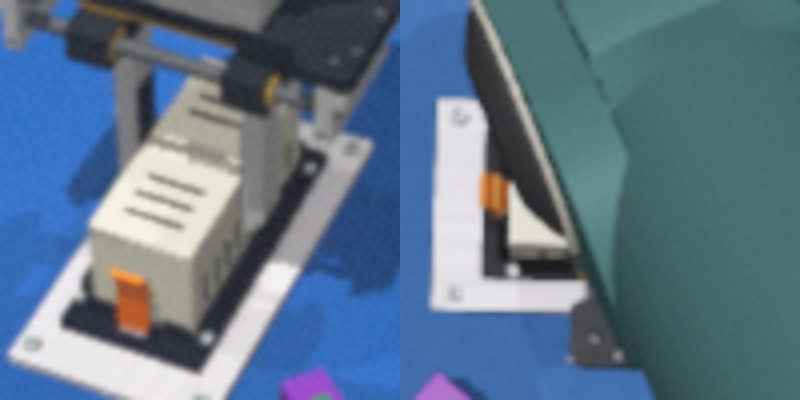

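View pics/full14.png

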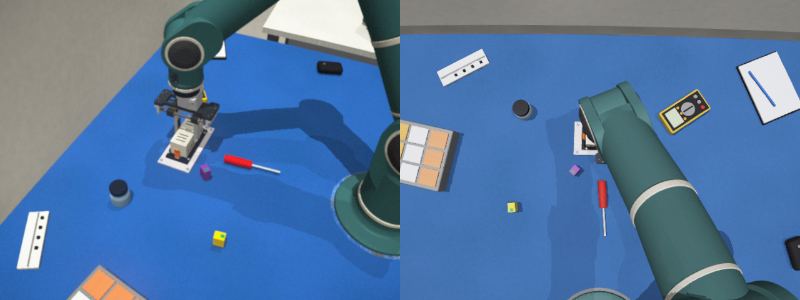

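```bash
python3 - <<'E'
from h import *
P=np.array([[90,230],[192,263]])+.5; P=P/4-.5+[250,170]
yc=-.0175
print("seen",P.tolist())
for z in(.069,.072,.079): print(z,proj("side",[[.602+.0268,yc+.063,z],[.602-.0252,yc+.063,z]]).tolist())
for f in("side0","s14"):
    h=cv2.cvtColor(cv2.imread(f"pics/{f}.png"),cv2.COLOR_BGR2HSV)[225:265,265:300]
    m=(h[...,0]<16)&(h[...,1]>140)&(h[...,2]>130); ys,xs=np.where(m); print(f,"latch_a",xs.min()+265,xs.max()+265,ys.min()+225,ys.max()+225,m.sum())
E
```

```text
seen [[272.125, 227.125], [297.625, 235.375]]
0.069 [[271.67678976119646, 225.3421430117313], [297.48409176748095, 233.47543214919367]]
0.072 [[271.59321474609106, 224.2026740438914], [297.45163331194175, 232.3368669525455]]
0.079 [[271.3970529824556, 221.52610763679917], [297.37544263363424, 229.66208258165221]]
side0 latch_a 277 286 237 251 95
s14 latch_a 278 286 238 252 96
```

```bash
python3 -c "
from station import r,monitor
print(monitor.get_state()['force'],r.sign_off())"
```

```text
the job is handed in; nothing more can be done
[-3.59610637 -0.83011379  9.36525851] None
```

I plugged the loose grey relay into the free socket, then put the cover on and pressed it down until the latches snapped. I handed the job in at about 25 s with the gripper still holding the cover and pressing down.

**Relay:** After release, the side view showed the four relay tops in one even row. Buttons were about 28 mm apart and at the same height.

**Cover and latches:**
- **Snap:** The push rose as the latches bent. I saw readings only at the end of each move, so the peak was not recorded. The force then fell back to just the cover's weight.
- **Height:** The tool stopped at z = 42.2 mm, against about 42.5 mm expected with the cover home.
- **+y latch:** It looked back at rest, within a pixel of its first position.

**Final push:** The last reading was 9.4 N upward on the tool. Adding back the cover's weight (about 1.3 N), the gripper presses with roughly 10.5 N, at 60 N grip.

**Checks that were weak or disagreed:**
- **-y latch:** I could not see it because the arm and the cover hide it. I infer it snapped from the force drop and the cover's height.
- **Cover top edge:** My hand-read edge was about 1.8 px lower in the picture than the calibration predicts for home. That is about the reading error, and it is on the "down" side.
- **Sideways force:** About 3.6 N along x remained against the locating wall.
- **Cameras:** The two views disagreed by about 2 mm, so I averaged them and corrected against the neighbouring relays.

In the last pictures the screwdriver, jar, multimeter and the yellow and purple look-alikes appear unmoved. I checked this by eye only.

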